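# Dip the descaler cartridge with the depth rod and set the pointer to the reading

## Task

Check how much of the descaler stick is used up: take the yellow-topped depth rod from its socket on the turntable caddy, slide it down the bore of the white dosing cartridge and press it past the dragging wiper until it bottoms firmly on the hidden stick, but gently, since the stick cracks at about 2.5 kg of push. Leave the rod standing there, still bottomed, and slide the red pointer on the scale post until its tip is level with the top of the rod's knob, then let go. Leave everything else where it is.

Things in the scene. Friction and masses are not known exactly. Their poses are not given: they have to be found in the camera images.
- rod: Loose steel depth rod, about 110 g, upright: 10 mm shaft 130 mm long, foot tapered to 7 mm over its last 6 mm; on top a yellow round knob 24 mm across, 26 mm high (grip here). Whole length 156 mm. Origin: centre of the foot's end; z up along the rod. At the start it stands in a blue socket on the caddy, foot 30 mm above the bench.
- rod_top (a point): Centre of the top face of the rod's knob, 156 mm above its foot.
- caddy: Round white turntable caddy, 290 mm across, fixed, top face 30 mm above the bench. Origin: centre of its underside. The rod's blue socket (36 mm square, 11 mm hole 45 mm deep, its top 75 mm above the bench) is 90 mm from the centre along +x: lift the rod over 50 mm to clear it. The spindle and the other things on it reach at most 130 mm above the bench, below the rod's knob.
- cartridge: Fixed dosing cartridge: grey base 85 x 220 x 12 mm; white block 46 mm square, top 100 mm above the bench, with a vertical 12 mm bore; scale post (30 x 12 mm, 255 mm high) 140 mm from the bore along +y. Origin: on the bench below the bore, z up. Rubber wipers 20 mm down the bore drag on the rod with about 2 to 6 N: it does not fall to the bottom by itself and must be pushed.
- mouth (a point): Centre of the bore's mouth on top of the white block, 100 mm above the bench; 22 mm countersink narrowing to the 12 mm bore 10 mm down. The bore ends on the hard descaler stick, somewhere from 28 to 70 mm below the mouth, not known beforehand: find it by feel, where the resistance rises well above the wipers' drag. 3 N on the stick counts as firm, kept for a moment; 25 N cracks it.
- well: The unseen inside of the bore with the descaler stick standing in it (11 mm across, hard, does not give way). Origin: on the bench straight below the mouth, whatever the stick's height, so this entry does not tell the depth.
- pointer (a joint): Height in m of the red pointer above its lowest position, 0 to 0.120, growing upward. Its tip is 25 mm above the height of the mouth at 0. It slides vertically, stays where it is left, and takes about 3 N to move.
- pointer_tab (a point): Centre of the pointer's red grip tab, 18 mm along the cartridge's x, 16 mm along its y, 34 mm high, 78 mm from the bore along the cartridge's +y; grip it from above, fingers closing along the cartridge's x. A 10 mm wide arm joins it to a carriage that begins 49 mm from it along +y. Same height as the pointer's tip.
- pointer_tip (a point): End of the pointer's red tip (6 mm wide, 4 mm thick; this point is in the middle of its thickness), 50 mm from the bore axis along the cartridge's +y. It is to be brought to the same height as point rod_top.
- jar: Bystander: white ceramic jar with cork lid on the caddy, 68 mm across, 98 mm high. Origin: centre of its underside.
- funnel: Bystander: red plastic funnel standing upside down on the caddy, 80 mm across, 95 mm high. Origin: centre of its underside.
- hook: Bystander: chrome hanger hook lying on the caddy, about 50 x 60 mm. Origin: at its stem, on the caddy.
- brush: Bystander: bamboo brush lying on the bench, 150 x 26 x 32 mm. Origin: centre of its underside.
- spray: Bystander: white bottle with blue cap on the bench, 60 mm across, 170 mm high. Origin: centre of its underside.
- soap: Bystander: blue ceramic dish with green soap on the bench, 110 x 80 x 32 mm. Origin: centre of its underside.
Things that resemble listed ones, but are neither listed nor needed, are in the scene too. Leave any black or pink look-alike of the rod alone.

How it is judged:
On the way:
1. the rod, upright in the bore, is pressed onto the hidden stick with more than 3 N for 0.2 s (contact force between rod and well above 3 N and horizontal distance between rod and mouth below 0.004 m and angle between rod's own z axis and vertical below 0.12 rad), for 0.2 s.
At the end, for the whole second after the job is handed in: The rod stands upright (within 7 degrees) in the cartridge's bore with its foot in contact with the hidden stick, and the pointer's tip is level with the top of the rod's knob within 4 mm; both at rest and let go (contact force between rod and well above 0.05 N and horizontal distance between rod and mouth below 0.004 m and angle between rod's own z axis and vertical below 0.12 rad and z of pointer_tip in the frame of rod_top between -0.004 and 0.004 m and linear speed of rod below 0.02 m/s and velocity of joint pointer between -0.01 and 0.01 m/s); the robot touches nothing.
It fails at once if the rod presses on the stick with more than 25 N (contact force between rod and well above 25 N).
It fails at once if a bystander is shifted by more than 25 mm (distance of any of jar, funnel, hook, brush, spray, soap from where it was at the start of the episode above 0.025 m).
It also fails if it takes over 64 s, if anything falls off the work surface, if the arm or the gripper's body presses on something with over 40 N, if the wrist force passes 120 N, or if a joint passes its speed limit or range.

## Robot

A 6-joint arm with a two-finger parallel gripper is mounted at the origin on the work surface. World frame = base frame: x ahead of the robot, y to its left, z up, the work surface at z = 0. Lengths are in m, angles in rad, forces in N, time in s.
With the tool pointing down it reaches from about 0.425 to 0.925 m from the base axis. Payload 12.5 kg.
Tool frame: the origin (TCP) lies between the finger pads; the fingertips stand 17 mm ahead of it and the grasp point (between the pads) lies 2 mm behind it; z points along the fingers, y is the line along which they close (so a half turn about z gives the same grasp; the last joint's range is limited). The gripper opens to 85 mm and grips with 20 to 120 N. Pads are 22 mm wide; open, the fingers measure 114 mm over their backs; the gripper's body (76 mm by 85 mm) begins 54 mm behind the grasp point. The pads swing forward as they close: fully open they stand 13 mm farther back than shut.
Start: joints at [1.179, 0.491, 1.559, -0, 1.092, -0.106], TCP at [0.176, 0.6, 0.248] pointing down, gripper open.
Joint ranges: [-3.1, 3.1], [-0.84, 2.19], [0.05, 2.79], [-1.13, 4.28], [0.06, 2.93], [-2.69, 2.69]. Speed limits (rad/s): [2.22, 2.22, 2.79, 3.14, 3.14, 3.14].

## Interface

Orientations are given as a unit quaternion [w, x, y, z].
In Python, from bench import state, camera, job_done gives the robot as it stands. The module is installed in compiled form; this text tells all that it offers.
- The arm moves only by the shell command python3 -m crank 'ROWS' [OPENING] [FORCE]. ROWS is JSON, a list of rows, each a list of 4 numbers: the shift along the tool's x, y, z in m, then the turn about the tool's z in degrees. A call has 1 to 12 rows; each row is the pose to reach, as a shift and turn from the pose commanded when the call began, along the tool's axes at that moment; what a row does not reach only later rows make up. A row lasts 1/8 s, in which the tool goes at most 62.5 mm and 10.7 degrees, less where a joint would pass 70% of its speed; a pose out of reach is approached as far as the arm can. A call with a gripper value outside its range is refused whole. OPENING is the finger opening in m, from 0 to 0.0854, set as the call begins (- or left out, the last holds). The fingers move at their own pace and stop on an object; FORCE is the grip in N (left out, the last holds). Time passes only in rows, so rows that repeat a pose let the fingers close. It gives the time, the measured TCP pose, the force, the opening and the grip force at its end, in the units of the state.
- state(): the state, without advancing time (a new reading comes with each control period).
- camera(name): name is "side" or "top"; returns a dict with "img" (480x640x3 uint8, blue, green, red), "K" (3x3 intrinsics, pixels), "T" (4x4, takes a point from camera to world coordinates). Camera axes: x right, y down, z forward; pixel columns grow to the right and rows downward; lengths in m; the calibration is good to about 2 mm. A picture is of the moment at which its call begins. There is no depth.
- job_done(): hands the job in; it is judged then, once.
The state is a dict: "clock": time; "joint_pos": joint angles; "dq": joint speeds; "joint_torque": joint torques, N m; "tcp_pos": TCP position; "eef_rot": TCP orientation; "force": force on the tool from outside, world axes, zero at the start; "ft_torque": the same for the moment, N m; "finger_gap": finger opening in m; "gripper_force": force on a finger pad.
Only numpy, scipy, OpenCV 4.12 (cv2) and the standard library are available. Lean on these libraries where they do the work, as an engineer would, in place of code of your own. Each camera call takes 0.05 s, during which the arm holds its last target. There are 200 camera calls.

## Working session

There is one attempt and no reset: what is moved stays moved. The work goes in short steps, Python scripts to look and compute and a shell command to move; the robot and the scene stay as the last step left them, time stands still between calls to the robot, and variables do not carry over. Pictures are saved under pics/ and viewed, at most 10 in all, crops included, and the job is handed in when it is done.

```bash
mkdir -p pics
python3 - <<'E'
from bench import state,camera
import cv2,numpy as np
s=state();print({k:np.round(v,3).tolist() for k,v in s.items()})
for n in("side","top"):
    c=camera(n);cv2.imwrite(f"pics/{n}0.png",c["img"]);print(n,c["K"].tolist(),np.round(c["T"],4).tolist())
E
```

```text
{'clock': 0.0, 'joint_pos': [1.179, 0.492, 1.559, -0.0, 1.092, -0.106], 'dq': [0.001, 0.0, 0.001, 0.001, -0.002, 0.002], 'joint_torque': [-0.001, -61.848, -26.156, -0.0, 0.004, 0.0], 'tcp_pos': [0.176, 0.599, 0.248], 'eef_rot': [-0.0, 0.142, 0.99, -0.001], 'force': [0.574, 0.227, 1.072], 'ft_torque': [-0.011, 0.034, 0.077], 'gripper_force': 0.0, 'finger_gap': 0.085}
side [[603.539428938472, 0.0, 319.61305418235924], [0.0, 603.539428938472, 239.27587150167915], [0.0, 0.0, 1.0]] [[-0.9118, -0.292, 0.2887, 0.212], [-0.41, 0.6091, -0.6789, 0.5792], [0.0224, -0.7374, -0.6751, 0.8335], [0.0, 0.0, 0.0, 1.0]]
top [[599.902111579626, 0.0, 319.12086594132467], [0.0, 599.902111579626, 244.67990105959666], [0.0, 0.0, 1.0]] [[0.0036, -0.9848, 0.1737, 0.2789], [-1.0, -0.005, -0.0076, -0.1108], [0.0084, -0.1736, -0.9848, 1.4602], [0.0, 0.0, 0.0, 1.0]]
```

View pics/side0.png

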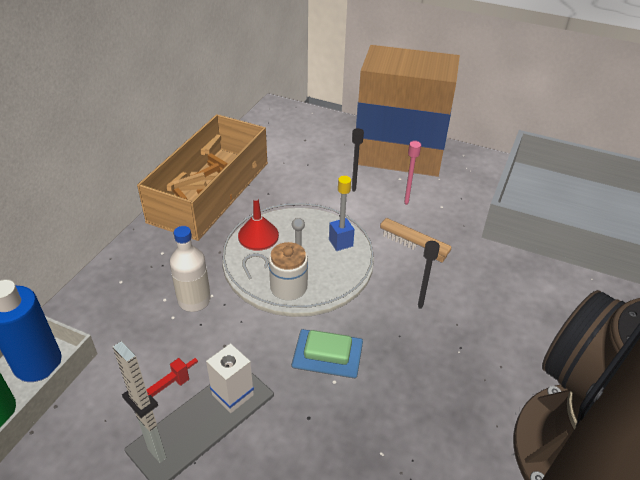

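View pics/top0.png

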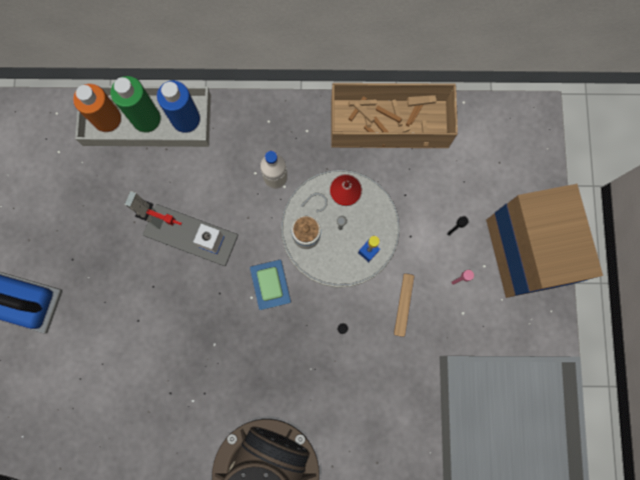

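The side view shows the yellow knob at (344,185), the block at (229,370) with its bore at (229,361), and the red tab at (180,372). In the top view they are at (374,242), (207,236) and (172,219). Next I zoom in and triangulate.

```bash
cat > h.py <<'E'
import cv2,numpy as np
from bench import state,camera
def look(n=1):
    r={}
    for k in("side","top"):
        c=camera(k);r[k]=c
    return r
def ray(c,u,v):
    d=c["T"][:3,:3]@np.linalg.solve(c["K"],[u,v,1]);return c["T"][:3,3],d/np.linalg.norm(d)
def plane(c,uv,z):
    o,d=ray(c,*uv);return o+d*(z-o[2])/d[2]
def tri(a,ua,b,ub):
    o,d=ray(a,*ua);p,e=ray(b,*ub)
    t=np.linalg.lstsq(np.c_[d,-e],p-o,rcond=None)[0];A=o+d*t[0];B=p+e*t[1]
    return (A+B)/2,np.linalg.norm(A-B)
def proj(c,P):
    q=c["K"]@(np.linalg.inv(c["T"])@np.r_[P,1])[:3];return q[:2]/q[2]
def mask(c,h0,h1,s,v,box):
    m=cv2.inRange(cv2.cvtColor(c["img"],cv2.COLOR_BGR2HSV),(h0,s,v),(h1,255,255))
    z=np.zeros_like(m);x0,y0,x1,y1=box;z[y0:y1,x0:x1]=m[y0:y1,x0:x1]
    n,l,st,ce=cv2.connectedComponentsWithStats(z);i=1+np.argmax(st[1:,4]);return l==i,ce[i],st[i]
def axis(c,m):  # vertical axis: mid azimuth of silhouette
    v,u=np.nonzero(m);d=np.array([ray(c,a,b)[1] for a,b in zip(u,v)]);a=np.unwrap(np.arctan2(d[:,1],d[:,0]))
    return c["T"][:2,3],(a.min()+a.max())/2
def cross(a,b):
    (p,x),(q,y)=a,b;D=lambda t:np.array([np.cos(t),np.sin(t)])
    t=np.linalg.solve(np.c_[D(x),-D(y)],q-p);return p+D(x)*t[0]
E
python3 - <<'E'
from h import *
r=look();S,T=r["side"],r["top"]
ms,cs,ss=mask(S,20,35,120,80,(320,160,370,210));mt,ct,st=mask(T,20,35,120,80,(355,225,395,260))
print("knob tri",tri(S,cs,T,ct),"axis",cross(axis(S,ms),axis(T,mt)),ss,st)
for n,c,b in(("S",S,(130,330,205,405)),("T",T,(140,205,190,230))):
    m,ce,s=mask(c,0,8,150,60,b);print(n,"red",ce,s)
    if n=="S":rs=ce
    else: print("red tri",tri(S,rs,T,ce))
def crop(c,x,y,w,h,k):return cv2.resize(c["img"][y:y+h,x:x+w],None,fx=k,fy=k,interpolation=cv2.INTER_CUBIC)
im=np.zeros((600,800,3),np.uint8)
a=crop(S,110,335,160,120,3.75);im[:300,:400]=cv2.resize(crop(S,125,340,80,60,5),(400,300));im[:300,400:]=crop(S,190,335,80,60,5)
im[300:,:400]=crop(T,130,190,80,60,5);im[300:,400:]=crop(T,180,210,80,60,5)
cv2.imwrite("pics/z1.png",im)
E
```

```text
knob tri (array([ 0.51495795, -0.23917728,  0.1719282 ]), np.float64(0.0012010693656570915)) axis [ 0.51606005 -0.24067729] [338 176  13  18 212] [369 236  10  12  91]
S red [172.57298137 375.84627329] [147 358  51  39 644]
T red [163.01136364 216.88068182] [146 209  35  16 176]
red tri (array([0.56923907, 0.22599788, 0.15468223]), np.float64(0.0019147605508208763))
```

View pics/z1.png

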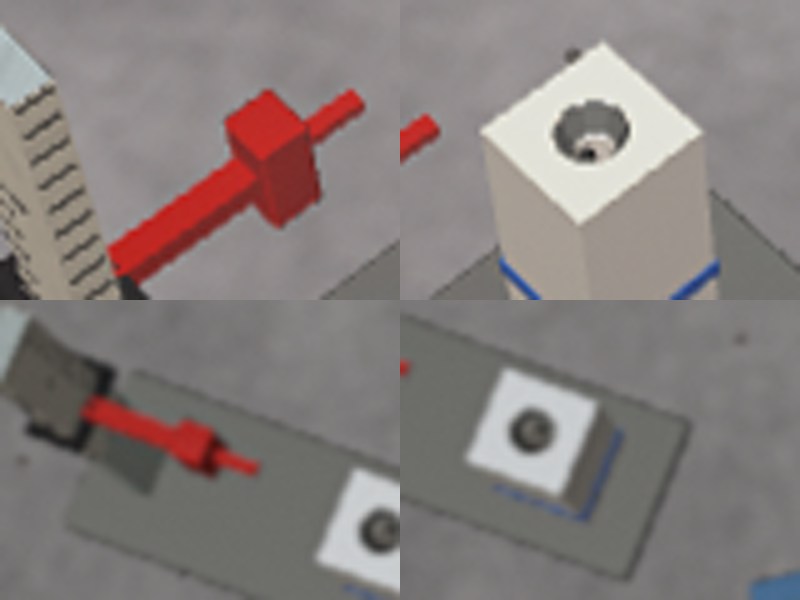

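Knob centre comes out at z 0.172, where 0.173 is expected. From the crop (scale 5), the mouth is at side (228,361) and top (206,236). The block-top corners and the pointer tip are sharp enough to triangulate.

Run:
```python
from h import *
r=look();S,T=r["side"],r["top"]
h=-.4
P={}
for n,a,b in(("mouth",(228.2,361.4),(206.2,236.2)),("tip",(196,360.4),(181.4,223.6)),("tabtop",(178.2,365.2),(169.6,218)),
 ("c1",(230.6,343.4),(219.6,230.4)),("c2",(250.6,361.2),(212,249.4)),("c3",(226,379.8),(193.4,242)),("c4",(206.4,361),(201.4,223.8))):
    P[n],e=tri(S,np.add(a,h),T,np.add(b,h));print(n,P[n].round(4),round(e,4))
C=[P[f"c{i}"] for i in(1,2,3,4)];m=np.mean(C,0);print("block centre",m,"sides",[np.linalg.norm(C[i]-C[i-1]).round(4) for i in range(4)])
ms=[np.arctan2(*(a-b)[[1,0]]) for a,b in((C[3],C[0]),(C[2],C[1]))];print("edges deg",np.degrees(ms), np.degrees([np.arctan2(*(a-b)[[1,0]]) for a,b in((C[1],C[0]),(C[2],C[3]))]))
d=P["tip"]-P["mouth"];print("tip-mouth",np.linalg.norm(d[:2]),np.degrees(np.arctan2(d[1],d[0])))
s=state();print(s["tcp_pos"])
from scipy.spatial.transform import Rotation as R
M=R.from_quat(s["eef_rot"],scalar_first=True).as_matrix();print(M.round(3));print("to knob in tool",(M.T@(np.array([.5155,-.24,.173])-s["tcp_pos"])))
```

```text
mouth [0.539  0.1404 0.0983] 0.0009
tip [0.5577 0.1875 0.1482] 0.0006
tabtop [0.5679 0.2113 0.161 ] 0.0015
c1 [0.5529 0.11   0.0979] 0.0008
c2 [0.5087 0.1261 0.0985] 0.0021
c3 [0.5254 0.1694 0.0983] 0.0011
c4 [0.5685 0.1528 0.0975] 0.0013
block centre [0.53888067 0.13959349 0.09804725] sides [np.float64(0.0456), np.float64(0.047), np.float64(0.0464), np.float64(0.0463)]
edges deg [69.87844859 68.97675246] [159.96407983 159.00786114]
tip-mouth 0.05060843469763526 68.35874648192853
[0.17618343 0.59963141 0.24811466]
[[-0.959  0.282 -0.   ]
 [ 0.282  0.959 -0.   ]
 [ 0.    -0.    -1.   ]]
to knob in tool [-0.56224284 -0.70990882  0.07530809]
```

Measurements check out: mouth (0.539, 0.140), block side 46 mm, cartridge +y at about 69.4°, knob at (0.5155, -0.240). The pointer tip is at z 0.148. I swing up and over, turning the tool so the fingers close along the cartridge's x.

```bash
python3 -m crank '[[-0.04,-0.02,-0.03,8],[-0.09,-0.05,-0.06,16],[-0.145,-0.08,-0.082,24],[-0.2,-0.11,-0.082,32],[-0.25,-0.135,-0.082,40],[-0.302,-0.161,-0.082,48],[-0.328,-0.202,-0.082,56],[-0.354,-0.243,-0.082,64],[-0.38,-0.284,-0.082,72],[-0.406,-0.325,-0.082,80],[-0.432,-0.366,-0.082,88],[-0.457,-0.407,-0.082,94]]'
cat >> h.py <<'E'
from scipy.spatial.transform import Rotation as R
def go(P):
    s=state();M=R.from_quat(s["eef_rot"],scalar_first=True).as_matrix()
    print("tcp",s["tcp_pos"].round(4) if hasattr(s["tcp_pos"],"round") else s["tcp_pos"],"yaw_y",np.degrees(np.arctan2(M[1,1],M[0,1])).round(2),"zdir",M[:,2].round(4))
    for p in P: print("tool shift",(M.T@(np.array(p)-s["tcp_pos"])).round(4))
E
python3 -c "
from h import *
go([(.5155,-.24,.25),(.5155,-.24,.173)])"
```

```text
clock: 1.8
tcp_pos: [0.5001, 0.0788, 0.3304]
eef_rot: [0.0, 0.822, 0.569, 0.0]
force: [0.2, 0.5, 0.6]
finger_gap: 0.0855
gripper_force: 0.0
tcp [0.5001 0.0788 0.3304] yaw_y -20.6 zdir [ 3.e-04  1.e-04 -1.e+00]
tool shift [-0.293   0.1265  0.0804]
tool shift [-0.293   0.1265  0.1574]
```

```bash
python3 -m crank '[[-0.055,0.024,0.01,0],[-0.11,0.048,0.03,0],[-0.165,0.072,0.05,0],[-0.22,0.096,0.07,0],[-0.275,0.118,0.08,0],[-0.293,0.1265,0.09,0],[-0.293,0.1265,0.12,0],[-0.293,0.1265,0.14,0],[-0.293,0.1265,0.157,0],[-0.293,0.1265,0.157,0]]'
python3 - <<'E'
from h import *
go([(.5155,-.24,.173)])
im=np.zeros((600,800,3),np.uint8)
for i,(k,x,y) in enumerate((("side",290,140),("top",320,190))):
    c=camera(k);im[:,i*400:i*400+400]=cv2.resize(c["img"][y:y+120,x:x+80],(400,600),interpolation=cv2.INTER_CUBIC)
cv2.imwrite("pics/g1.png",im)
E
```

```text
clock: 3.05
tcp_pos: [0.5162, -0.2375, 0.1724]
eef_rot: [-0.001, 0.821, 0.571, -0.0]
force: [0.4, -0.1, -0.0]
finger_gap: 0.0856
gripper_force: 0.0
tcp [ 0.5162 -0.2375  0.1724] yaw_y -20.34 zdir [-0.0018  0.0013 -1.    ]
tool shift [-0.0026  0.0002 -0.0006]
```

View pics/g1.png

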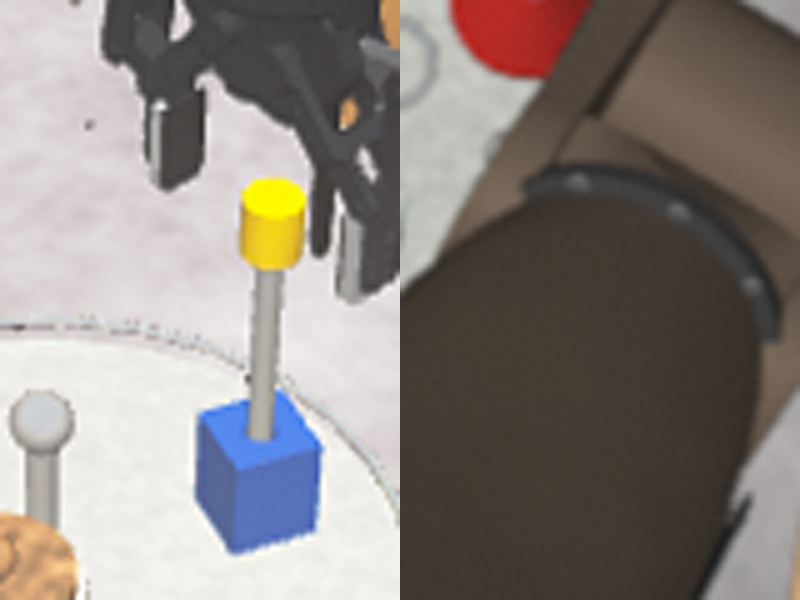

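The side crop shows the knob centred between the open pads (knob at 272,225; pads at 175 and 365 in the crop). I close on it and lift, first slowly to check the hold.

```bash
python3 -m crank '[[0,0,0,0],[0,0,0,0],[0,0,0,0],[0,0,0,0],[0,0,0,0],[0,0,0,0],[0,0,0,0],[0,0,0,0],[0,0,-0.01,0],[0,0,-0.02,0],[0,0,-0.02,0]]' 0 60; python3 -c "
from h import *
go([])"
```

```text
clock: 4.53
tcp_pos: [0.5166, -0.2384, 0.1942]
eef_rot: [0.0, 0.821, 0.571, 0.0]
force: [0.1, -0.4, -1.2]
finger_gap: 0.0224
gripper_force: 58.9
tcp [ 0.5166 -0.2384  0.1942] yaw_y -20.37 zdir [ 9.e-04 -5.e-04 -1.e+00]
```

```bash
python3 -m crank '[[0,0,-0.04,0],[0,0,-0.08,0],[0,0,-0.11,0],[0.04,-0.012,-0.11,0],[0.09,-0.027,-0.11,0],[0.145,-0.044,-0.11,0],[0.2,-0.061,-0.11,0],[0.255,-0.078,-0.11,0],[0.305,-0.093,-0.11,0],[0.345,-0.105,-0.11,0],[0.3624,-0.1107,-0.1,0],[0.3624,-0.1107,-0.085,0]]'
python3 -m crank '[[0,0,0,0],[0,0,0,0],[0,0,0,0]]'
python3 - <<'E'
from h import *
go([])
c=camera("side");im=cv2.resize(c["img"][240:400,120:333],(800,600),interpolation=cv2.INTER_CUBIC)
cv2.imwrite("pics/p1.png",im)
m,ce,s=mask(c,20,35,120,80,(180,150,300,330));print(ce,s)
c2=camera("top");
try:
  m2,ce2,s2=mask(c2,20,35,120,80,(170,200,250,270));print(ce2,s2)
except Exception as e:print(e)
for z in(.12,.26):print(proj(c,[.539,.14,z]))
E
```

```text
clock: 6.02
tcp_pos: [0.5388, 0.1405, 0.2774]
eef_rot: [0.0, 0.821, 0.572, 0.0]
force: [0.0, 0.3, -1.8]
finger_gap: 0.0223
gripper_force: 59.4
clock: 6.4
tcp_pos: [0.5391, 0.1392, 0.2787]
eef_rot: [0.0, 0.821, 0.57, 0.0]
force: [0.4, -0.4, -0.9]
finger_gap: 0.0223
gripper_force: 59.4
tcp [0.5391 0.1392 0.2787] yaw_y -20.44 zdir [ 7.e-04  2.e-04 -1.e+00]
[211.56291391 276.24503311] [208 264   9  25 151]
attempt to get argmax of an empty sequence
[227.04586818 351.87367652]
[218.25089621 285.61786266]
```

View pics/p1.png

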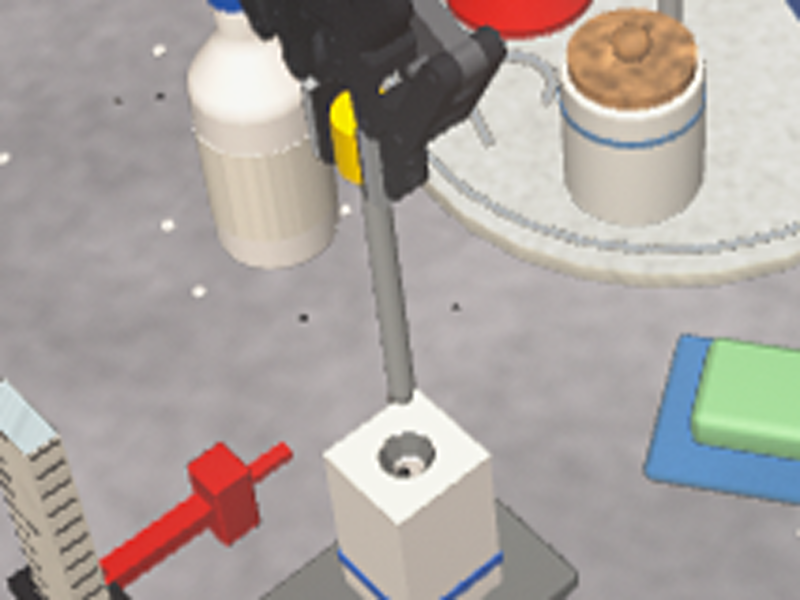

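The rod hangs plumb over the bore: foot at crop (400,398), mouth at (407,457), on the projected mouth axis within about 1 mm. I lower it into the countersink.

```bash
python3 -m crank '[[0,0,0.012,0],[0,0,0.024,0],[0,0,0.032,0],[0,0,0.038,0],[0,0,0.042,0],[0,0,0.046,0],[0,0,0.046,0]]'; python3 -m crank '[[0,0,0.002,0],[0,0,0.004,0],[0,0,0.006,0],[0,0,0.006,0]]'
```

```text
clock: 7.38
tcp_pos: [0.5388, 0.1399, 0.2322]
eef_rot: [-0.0, 0.821, 0.571, -0.0]
force: [0.3, -0.0, -1.9]
finger_gap: 0.0222
gripper_force: 59.4
clock: 7.88
tcp_pos: [0.539, 0.1399, 0.2262]
eef_rot: [0.0, 0.821, 0.571, 0.0]
force: [0.5, -0.5, -1.3]
finger_gap: 0.0223
gripper_force: 59.3
```

In the bore, about 17 mm deep, with no side load. I ease the grip so that a slip would act as a safety, then go through the wiper in small steps with a force check.

```bash
cat > g.py <<'E'
import sys
from h import state
s=state();f=s["force"];print("z %.4f fx %.1f fy %.1f fz %.1f"%(s["tcp_pos"][2],*f));sys.exit(f[2]>float(sys.argv[1]))
E
python3 -m crank '[[0,0,0.002,0],[0,0,0.004,0],[0,0,0.006,0],[0,0,0.008,0],[0,0,0.008,0]]' - 25; python3 g.py 6 && python3 -m crank '[[0,0,0.001,0],[0,0,0.001,0]]' >/dev/null; python3 g.py 6 && python3 -m crank '[[0,0,0.001,0],[0,0,0.001,0]]' >/dev/null;  python3 g.py 6
```

```text
clock: 8.5
tcp_pos: [0.5388, 0.1399, 0.218]
eef_rot: [-0.0, 0.821, 0.571, -0.0]
force: [2.1, -0.7, -2.4]
finger_gap: 0.0222
gripper_force: 59.2
z 0.2180 fx 2.1 fy -0.7 fz -2.4
z 0.2180 fx 2.1 fy -0.7 fz -2.4
z 0.2180 fx 2.1 fy -0.7 fz -2.4False
False
False
```

```bash
sed -i 's/sys.exit(\(.*\))$/sys.exit(int(\1))/' g.py
python3 -m crank '[[0,0,0,0],[0,0,0.001,0],[0,0,0.001,0]]' 0 25|tail -2; python3 g.py 6 && python3 -m crank '[[0,0,0.001,0],[0,0,0.001,0]]' >/dev/null; python3 g.py 6 && python3 -m crank '[[0,0,0.001,0],[0,0,0.001,0]]' >/dev/null;  python3 g.py 6
```

```text
finger_gap: 0.0221
gripper_force: 59.3
z 0.2173 fx 1.6 fy -1.2 fz -0.5
z 0.2163 fx 2.1 fy -1.1 fz 0.1
z 0.2152 fx 1.6 fy 0.2 fz -0.7
```

```bash
python3 -m crank '[[0,0,0.001,0],[0,0,0.001,0]]' >/dev/null; python3 g.py 6 && python3 -m crank '[[0,0,0.001,0],[0,0,0.001,0]]' >/dev/null && python3 g.py 6 && python3 -m crank '[[0,0,0.001,0],[0,0,0.001,0]]' >/dev/null && python3 g.py 6 && python3 -m crank '[[0,0,0.001,0],[0,0,0.001,0]]' >/dev/null && python3 g.py 6 && python3 -m crank '[[0,0,0.001,0],[0,0,0.001,0]]' >/dev/null && python3 g.py 6 && python3 -m crank '[[0,0,0.001,0],[0,0,0.001,0]]' >/dev/null && python3 g.py 6 && python3 -m crank '[[0,0,0.001,0],[0,0,0.001,0]]' >/dev/null && python3 g.py 6 && python3 -m crank '[[0,0,0.001,0],[0,0,0.001,0]]' >/dev/null && python3 g.py 6
```

```text
z 0.2142 fx 2.3 fy 0.1 fz -0.7
z 0.2132 fx 2.4 fy -0.5 fz -0.8
z 0.2122 fx 2.5 fy 0.1 fz -0.5
z 0.2112 fx 2.3 fy -0.1 fz -0.8
z 0.2102 fx 2.3 fy 1.0 fz -0.1
z 0.2092 fx 1.9 fy -0.2 fz -0.3
z 0.2082 fx 1.1 fy 0.1 fz 0.2
z 0.2072 fx 1.0 fy -1.0 fz -0.4
```

```bash
python3 -m crank '[[0,0,0.001,0]]' >/dev/null; python3 g.py 6 && python3 -m crank '[[0,0,0.001,0]]' >/dev/null && python3 g.py 6 && python3 -m crank '[[0,0,0.001,0]]' >/dev/null && python3 g.py 6 && python3 -m crank '[[0,0,0.001,0]]' >/dev/null && python3 g.py 6
python3 - <<'E'
from h import *
c=camera("side");m,ce,s=mask(c,20,35,120,80,(180,250,300,360));print(ce,s)
cv2.imwrite("pics/b1.png",cv2.resize(c["img"][270:420,140:340],(800,600),interpolation=cv2.INTER_CUBIC))
E
```

```text
z 0.2064 fx 1.3 fy -0.2 fz 1.8
z 0.2053 fx 1.6 fy 0.3 fz 1.4
z 0.2043 fx 1.1 fy -0.6 fz 1.3
z 0.2032 fx 3.0 fy -0.0 fz 0.7
[216.94573643 315.74418605] [213 305   9  23 129]
```

View pics/b1.png

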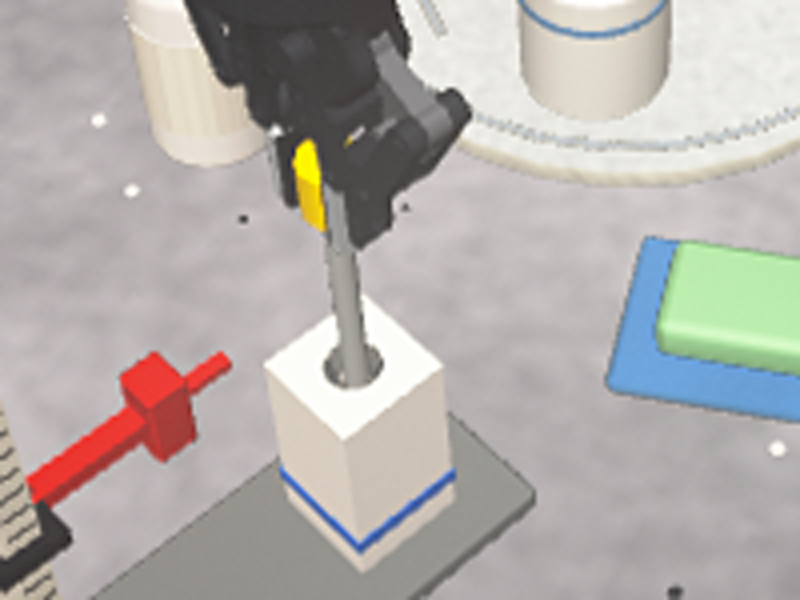

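The rod stands in the bore at crop (350,370), about 40 mm deep, and the wiper drag shows as roughly +2.5 N while moving. I keep going 1 mm per row.

```bash
python3 -m crank '[[0,0,0.001,0]]' >/dev/null; python3 g.py 4 && python3 -m crank '[[0,0,0.001,0]]' >/dev/null && python3 g.py 4 && python3 -m crank '[[0,0,0.001,0]]' >/dev/null && python3 g.py 4 && python3 -m crank '[[0,0,0.001,0]]' >/dev/null && python3 g.py 4 && python3 -m crank '[[0,0,0.001,0]]' >/dev/null && python3 g.py 4 && python3 -m crank '[[0,0,0.001,0]]' >/dev/null && python3 g.py 4 && python3 -m crank '[[0,0,0.001,0]]' >/dev/null && python3 g.py 4 && python3 -m crank '[[0,0,0.001,0]]' >/dev/null && python3 g.py 4 && python3 -m crank '[[0,0,0.001,0]]' >/dev/null && python3 g.py 4 && python3 -m crank '[[0,0,0.001,0]]' >/dev/null && python3 g.py 4 && python3 -m crank '[[0,0,0.001,0]]' >/dev/null && python3 g.py 4 && python3 -m crank '[[0,0,0.001,0]]' >/dev/null && python3 g.py 4 && python3 -m crank '[[0,0,0.001,0]]' >/dev/null && python3 g.py 4 && python3 -m crank '[[0,0,0.001,0]]' >/dev/null && python3 g.py 4 && python3 -m crank '[[0,0,0.001,0]]' >/dev/null && python3 g.py 4
```

```text
z 0.2023 fx 1.5 fy -0.3 fz 1.4
z 0.2013 fx 2.2 fy -0.4 fz 1.5
z 0.2002 fx 2.6 fy -0.3 fz 0.9
z 0.1993 fx 0.6 fy -0.9 fz 0.6
z 0.1982 fx 2.1 fy -0.8 fz 0.7
z 0.1972 fx 1.0 fy 0.5 fz 1.9
z 0.1962 fx 1.5 fy -0.6 fz 1.2
z 0.1952 fx 1.2 fy -0.4 fz 0.8
z 0.1942 fx 2.4 fy 0.2 fz 1.0
z 0.1932 fx 1.7 fy 0.1 fz 1.2
z 0.1922 fx 1.7 fy -1.2 fz 1.6
z 0.1912 fx 0.9 fy -0.7 fz 1.4
z 0.1902 fx 0.9 fy 0.2 fz 1.6
z 0.1892 fx 1.4 fy 0.3 fz 0.9
z 0.1882 fx 2.1 fy 0.2 fz 1.3
```

```bash
python3 -m crank '[[0,0,0.001,0]]' >/dev/null; python3 g.py 4 && python3 -m crank '[[0,0,0.001,0]]' >/dev/null && python3 g.py 4 && python3 -m crank '[[0,0,0.001,0]]' >/dev/null && python3 g.py 4 && python3 -m crank '[[0,0,0.001,0]]' >/dev/null && python3 g.py 4 && python3 -m crank '[[0,0,0.001,0]]' >/dev/null && python3 g.py 4 && python3 -m crank '[[0,0,0.001,0]]' >/dev/null && python3 g.py 4 && python3 -m crank '[[0,0,0.001,0]]' >/dev/null && python3 g.py 4 && python3 -m crank '[[0,0,0.001,0]]' >/dev/null && python3 g.py 4 && python3 -m crank '[[0,0,0.001,0]]' >/dev/null && python3 g.py 4 && python3 -m crank '[[0,0,0.001,0]]' >/dev/null && python3 g.py 4 && python3 -m crank '[[0,0,0.001,0]]' >/dev/null && python3 g.py 4 && python3 -m crank '[[0,0,0.001,0]]' >/dev/null && python3 g.py 4 && python3 -m crank '[[0,0,0.001,0]]' >/dev/null && python3 g.py 4 && python3 -m crank '[[0,0,0.001,0]]' >/dev/null && python3 g.py 4 && python3 -m crank '[[0,0,0.001,0]]' >/dev/null && python3 g.py 4
```

```text
z 0.1872 fx 1.3 fy -1.3 fz 2.0
z 0.1862 fx 1.3 fy -0.5 fz 1.1
z 0.1852 fx 1.6 fy 0.6 fz 1.5
z 0.1842 fx 1.3 fy -0.0 fz 1.5
z 0.1833 fx 2.4 fy -0.4 fz 1.8
z 0.1822 fx 1.4 fy -0.7 fz 1.9
z 0.1813 fx 1.7 fy 0.5 fz 2.1
z 0.1802 fx 1.3 fy -0.3 fz 2.0
z 0.1792 fx 1.6 fy 0.1 fz 1.7
z 0.1782 fx 1.0 fy -0.7 fz 1.9
z 0.1772 fx 0.4 fy -0.7 fz 1.6
z 0.1765 fx -0.7 fy 0.1 fz 11.2
```

Contact: the force jumped to 11 N at TCP z 0.1765 (about 67 mm deep, within 28 to 70). I hold here.

```bash
python3 -m crank '[[0,0,0,0]]' >/dev/null; python3 g.py 16 && python3 -m crank '[[0,0,0,0],[0,0,0,0],[0,0,0,0]]' >/dev/null; python3 g.py 16
```

```text
z 0.1766 fx 1.4 fy -0.2 fz 4.6
z 0.1766 fx 1.4 fy -0.0 fz 5.0
```

```bash
python3 -m crank '[[0,0,0.0003,0]]' >/dev/null; python3 g.py 13 && python3 -m crank '[[0,0,0.0003,0]]' >/dev/null; python3 g.py 13 && python3 -m crank '[[0,0,0,0],[0,0,0,0],[0,0,0,0]]' >/dev/null; python3 g.py 13
```

```text
z 0.1766 fx -0.4 fy -0.5 fz 9.6
z 0.1765 fx 0.1 fy 0.2 fz 12.2
z 0.1765 fx -0.0 fy -0.4 fz 10.5
```

About 9 N held on the stick for half a second. I release and rise clear.

```bash
python3 -m crank '[[0,0,0,0],[0,0,0,0],[0,0,0,0],[0,0,0,0],[0,0,0,0]]' 0.06 25; python3 -m crank '[[0,0,-0.03,0],[0,0,-0.08,0],[0,0,-0.12,0],[-0.05,0,-0.13,0],[-0.1,0,-0.13,0],[-0.1,0,-0.13,0]]' | head -2
python3 - <<'E'
from h import *
r=look();S,T=r["side"],r["top"]
ms,cs,ss=mask(S,20,35,120,80,(180,260,300,380));print(cs,ss)
try:
 mt,ct,st=mask(T,20,35,120,80,(170,200,260,280));print(ct,st,tri(S,cs,T,ct))
except Exception as e:print(e)
print(proj(S,[.539,.14,.2]))
im=np.zeros((600,800,3),np.uint8)
im[:,:400]=cv2.resize(S["img"][290:395,160:230],(400,600),interpolation=cv2.INTER_CUBIC)
im[:,400:]=cv2.resize(T["img"][190:265,160:210],(400,600),interpolation=cv2.INTER_CUBIC)
cv2.imwrite("pics/r1.png",im)
E
```

```text
clock: 17.05
tcp_pos: [0.5389, 0.1399, 0.1756]
eef_rot: [-0.0, 0.821, 0.571, -0.0]
force: [0.3, -0.1, -0.3]
finger_gap: 0.06
gripper_force: 0.0
clock: 17.8
tcp_pos: [0.5032, 0.0441, 0.3061]
[223.23770492 326.68306011] [214 315  19  25 366]
[200.7 233.1] [197 232   9   3  20] (array([0.53454956, 0.13905462, 0.176469  ]), np.float64(0.010273990741260487))
[222.26834906 315.88283779]
```

View pics/r1.png

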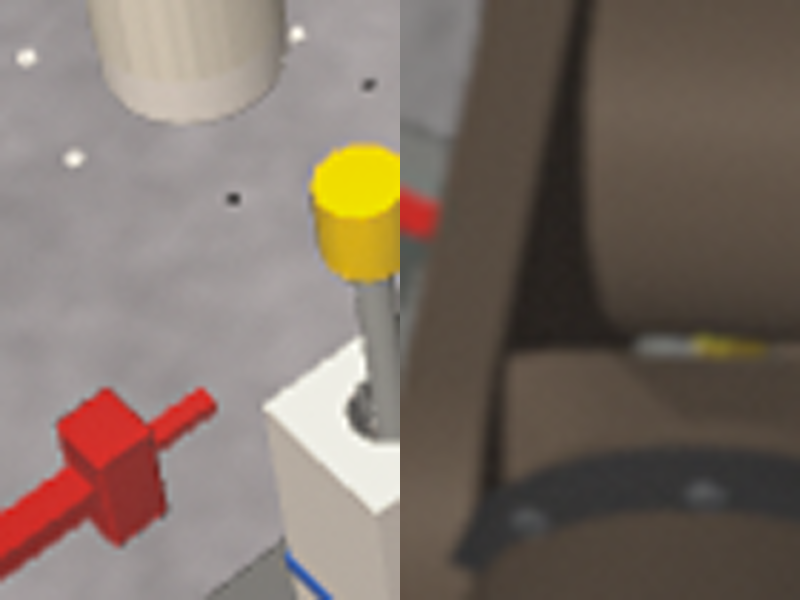

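The side view shows the knob standing upright over the bore, its top face at pixel (222.1, 321.3), which gives z ≈ 0.1886. The grasp height predicts 0.1895. The fingers could have tugged the rod as they opened, so I press its top lightly with shut fingertips, which also feels out its height.

```bash
python3 -m crank '[[0.05,0,0,0],[0.1,0,0,0],[0.1,0,0.03,0],[0.1,0,0.06,0],[0.1,0,0.08,0],[0.1,0,0.09,0],[0.1,0,0.095,0],[0.1,0,0.095,0]]' 0 25; python3 g.py 3 && python3 -m crank '[[0,0,0.001,0]]' >/dev/null && python3 g.py 3 && python3 -m crank '[[0,0,0.001,0]]' >/dev/null && python3 g.py 3 && python3 -m crank '[[0,0,0.001,0]]' >/dev/null && python3 g.py 3  && python3 -m crank '[[0,0,0.001,0]]' >/dev/null && python3 g.py 3  && python3 -m crank '[[0,0,0.001,0]]' >/dev/null && python3 g.py 3  && python3 -m crank '[[0,0,0.001,0]]' >/dev/null && python3 g.py 3  && python3 -m crank '[[0,0,0.001,0]]' >/dev/null && python3 g.py 3
```

```text
clock: 18.9
tcp_pos: [0.5391, 0.1402, 0.2109]
eef_rot: [0.0, 0.821, 0.571, 0.0]
force: [0.4, -0.6, 0.1]
finger_gap: -0.0003
gripper_force: 0.0
z 0.2109 fx 0.4 fy -0.6 fz 0.1
z 0.2104 fx 0.3 fy 0.6 fz -0.1
z 0.2091 fx 0.1 fy -0.2 fz 0.4
z 0.2079 fx 0.1 fy 0.0 fz -0.2
z 0.2067 fx 0.4 fy -0.8 fz 0.1
z 0.2059 fx 0.2 fy -0.9 fz 8.6
```

The top is felt at 0.206 − 0.017 = 0.189 m, and it is rigid, so the rod is bottomed. The pointer tip must go from about 0.150 to 0.189. I move over to the tab and straddle it.

```bash
python3 -m crank '[[0,0,0,0],[0,0,-0.03,0],[0,0,-0.07,0],[0.03,0,-0.08,0],[0.078,0,-0.08,0],[0.078,0,-0.08,0]]' 0|head -2;  python3 -m crank '[[0,0,0,0],[0,0,0.04,0],[0,0,0.08,0],[0,0,0.11,0],[0,0,0.125,0],[0,0,0.134,0],[0,0,0.134,0],[0,0,0.134,0]]' 0.06
python3 - <<'E'
from h import *
c=camera("side");cv2.imwrite("pics/t1.png",cv2.resize(c["img"][290:410,120:280],(800,600),interpolation=cv2.INTER_CUBIC))
E
```

```text
clock: 20.27
tcp_pos: [0.5664, 0.2152, 0.2852]
clock: 21.28
tcp_pos: [0.5664, 0.2131, 0.1526]
eef_rot: [0.0, 0.821, 0.571, 0.001]
force: [-0.2, 0.8, 0.6]
finger_gap: 0.0598
gripper_force: 0.0
```

View pics/t1.png

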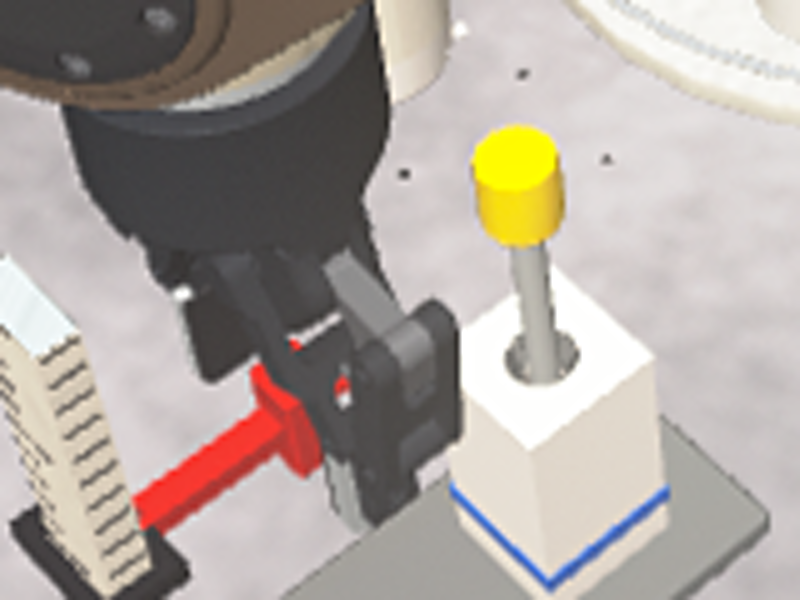

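The fingers straddle the red tab (crop 285,420), clear of the arm and post. I close and raise it.

```bash
python3 -m crank '[[0,0,0,0],[0,0,0,0],[0,0,0,0],[0,0,0,0],[0,0,0,0]]' 0 50|tail -5; python3 -m crank '[[0,0,-0.006,0],[0,0,-0.014,0],[0,0,-0.022,0],[0,0,-0.03,0],[0,0,-0.036,0],[0,0,-0.039,0],[0,0,-0.039,0],[0,0,-0.039,0]]'
python3 - <<'E'
from h import *
c=camera("side");cv2.imwrite("pics/t2.png",cv2.resize(c["img"][290:380,150:270],(800,600),interpolation=cv2.INTER_CUBIC))
u=np.array([np.cos(np.radians(69.4)),np.sin(np.radians(69.4)),0])
b=np.array([.539,.14,0])
for z in(.185,.187,.189,.191):
  p=proj(c,b+.05*u+[0,0,z]);k=proj(c,b+[0,0,z]);print(z,"tip",(p-[150,290])*6.667,"top",(k-[150,290])*6.667)
E
```

```text
tcp_pos: [0.5664, 0.2129, 0.152]
eef_rot: [0.0, 0.821, 0.571, 0.001]
force: [3.2, -1.7, 2.3]
finger_gap: 0.0175
gripper_force: 51.0
clock: 22.95
tcp_pos: [0.5664, 0.2129, 0.1909]
eef_rot: [0.0, 0.821, 0.571, 0.0]
force: [5.2, -1.9, 1.8]
finger_gap: 0.0174
gripper_force: 50.9
0.185 tip [290.36877736 355.47748977] top [488.10088024 219.92920691]
0.187 tip [289.17893181 349.24876767] top [487.27138246 213.68028983]
0.189 tip [287.98507491 342.99904649] top [486.43917836 207.41098506]
0.191 tip [286.78718632 336.72821986] top [485.60425468 201.12119264]
```

View pics/t2.png

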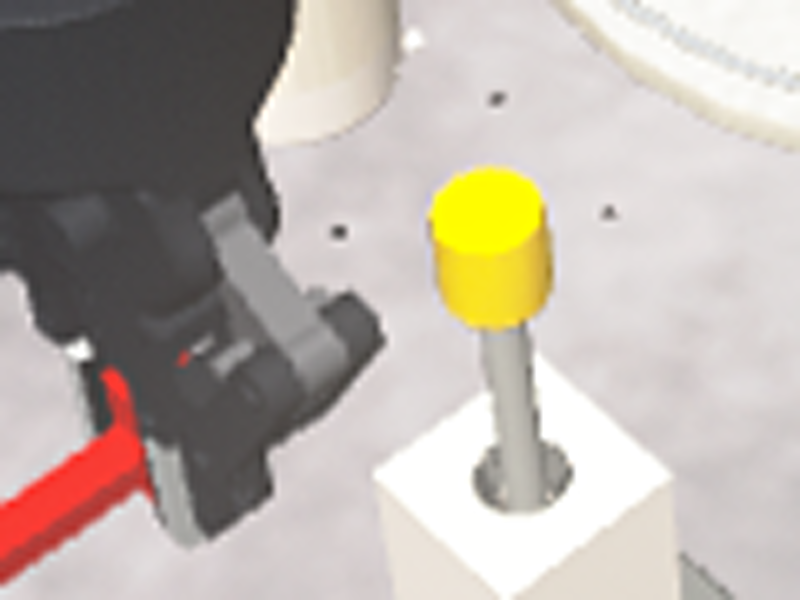

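The tip is hidden behind the gripper. I let go, retreat well aside and measure it from both views.

```bash
python3 -m crank '[[0,0,0,0],[0,0,0,0],[0,0,0,0],[0,0,0,0],[0,0,-0.03,0],[0,0,-0.08,0],[0,0,-0.12,0],[-0.03,0,-0.14,0],[-0.09,0,-0.14,0],[-0.15,0,-0.14,0],[-0.21,0,-0.14,0],[-0.27,0,-0.14,0]]' 0.055|head -2; python3 -m crank '[[-0.06,0,0,0],[-0.12,0,0,0],[-0.17,0,0,0],[-0.17,0,0,0]]'|head -2
python3 - <<'E'
from h import *
r=look();S,T=r["side"],r["top"]
im=np.zeros((600,800,3),np.uint8)
im[:,:400]=cv2.resize(S["img"][290:380,175:235],(400,600),interpolation=cv2.INTER_CUBIC)
im[:,400:]=cv2.resize(T["img"][180:255,165:215],(400,600),interpolation=cv2.INTER_CUBIC)
cv2.imwrite("pics/f1.png",im)
u=np.array([np.cos(np.radians(69.4)),np.sin(np.radians(69.4)),0]);b=np.array([.539,.14,0])
for z in(.185,.189,.193):
  f=lambda c,P,o,k:((proj(c,P)+.4-o)*k).round(1)
  print(z,"S tip",f(S,b+.05*u+[0,0,z],[175,290],6.667),"top",f(S,b+[0,0,z],[175,290],6.667),"T tip",f(T,b+.05*u+[0,0,z],[165,180],8)+[400,0],"top",f(T,b+[0,0,z],[165,180],8)+[400,0])
E
```

```text
clock: 24.5
tcp_pos: [0.4711, -0.0416, 0.3308]
clock: 25.0
tcp_pos: [0.4118, -0.2018, 0.3307]
0.185 S tip [126.4 358.1] top [324.1 222.6] T tip [503.4 323.4] top [673.7 387.8]
0.189 S tip [124.  345.7] top [322.4 210.1] T tip [500.1 320.2] top [670.9 384.8]
0.193 S tip [121.6 333.1] top [320.8 197.5] T tip [496.8 317. ] top [668.1 381.8]
```

View pics/f1.png

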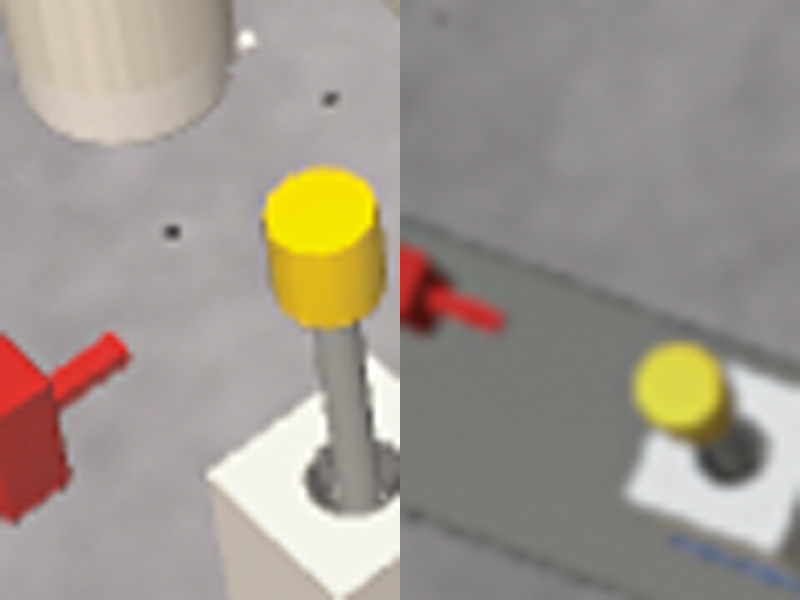

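Side view: the knob's top face is centred at crop (321,211), so z ≈ 0.189. The tip's end is at about (120,348), so z ≈ 0.188. They are level within about 1 mm; the rod is upright, the tab is free and the gripper is clear.

```bash
python3 -c "
from bench import job_done
print(job_done())"
```

```text
the job is handed in; nothing more can be done
None
```

I handed the job in: the rod stands bottomed on the stick about 67 mm below the mouth, pressed with an estimated 9 N, and by camera the pointer tip is within about 1 mm of the knob's top; no verdict came back.

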